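Slide the loaded crate up to the stop rail

ROBOT

A 6-joint arm with a two-finger parallel gripper is mounted at the origin on a cart in front of the work surface, level with it; the furniture and walls round the work are solid. World frame = base frame: x ahead of the robot, y to its left, z up, the work surface at z = 0. Lengths are in m, angles in rad, forces in N, time in s.
With the tool pointing down it reaches from about 0.425 to 0.95 m from the base axis. Payload 14.7 kg.
Tool frame: the origin (TCP) lies midway between the tips of the shut fingers; the grasp point (between the pads) lies env.grip_depth behind it (env.grip_depth is the distance from the TCP to the grasp point, in m); z points along the fingers, x is the direction in which the jaws open and shut, and the axes are right-handed (so a half turn about z gives the same grasp; the last joint's range is limited). The gripper opens to 85 mm and grips with 20 to 120 N. Pads are 22 mm wide; open, the fingers measure 114 mm over their backs; the gripper's body (76 mm by 85 mm) begins 54 mm behind the grasp point. The pads swing forward as they close: fully open they stand 13 mm farther back than shut.
Start: joints at [-1.214, 0.48, 1.596, -0, 1.065, -0.047], TCP at [0.255, -0.598, 0.231] pointing down, gripper open.
Joint ranges: [-2.75, 2.75], [-0.82, 2.05], [0.23, 2.67], [-1.56, 4.7], [0.09, 2.69], [-2.92, 2.92]. Speed limits (rad/s): [1.89, 1.89, 2.39, 3.01, 3.01, 3.01].

INTERFACE

Orientations are given as a unit quaternion [x, y, z, w].
In Python, from plant import env gives the robot as it stands. The module is installed in compiled form; this text tells all that it offers.
- The arm moves only by the tool apply_moves, never from a script. Its arguments are lists of equal length, an entry for each row: "hand": the closure, from -1 (fully open) to 1 (shut); "travel": the shift along the tool's x, y, z in mm, a list of three; "twist": the turn, a rotation vector about the tool's x, y, z in rad, a list of three. In form: {"hand": [hand, ...], "travel": [[x, y, z], ...], "twist": [[rx, ry, rz], ...]}. A call has 1 to 20 rows; each row shifts and turns the pose as measured when the row begins, along the tool's axes as they then stand; what a row does not reach is not made up. A row lasts 1/8 s, in which the tool goes at most 62.5 mm and 10.7 degrees, less where a joint would pass 70% of its speed; a pose out of reach is approached as far as the arm can. A call is refused whole if a number of a shift passes 62.5 or a number of a turn 0.188, either way. A call with a gripper value outside its range is refused whole. The fingers move at their own pace and stop on an object; "force" is the grip in N (left out, the last holds). Time passes only in rows, so rows that do not move let the fingers close. It gives the time, the measured TCP pose, the force and the opening at its end, in the units of the state.
- env.sense(): the state, without advancing time (a new reading comes with each control period).
- env.snapshot(name): name is "scene" or "top" or "wrist"; returns (picture, depth): 480x640x3 uint8, red, green, blue; 480x640 float32, m along the optical axis (not along the pixel's ray), 0 where there is no reading.
- env.camera_params(name): a dict with "fovy" (degrees; the focal length in pixels is half the picture's height over the tangent of half this angle, whatever the lens; pixels are square), "cx", "cy" (the principal point, pixels), "D" ([k1, k2, p1, p2, k3] as OpenCV has them; the pictures are not rectified), "T" (4x4, takes a point from camera to world coordinates). Camera axes: x right, y down, z forward; pixel columns grow to the right and rows downward; lengths in m; the calibration is good to about 2 mm. A picture is of the moment at which its call begins: read the wrist's pose just before it. camera_params takes no time and is no camera call; for the wrist camera it gives the pose at the moment of the call.
- env.hand_in(): hands the job in, once; it reports no verdict.
The state is a dict: "t": time; "qpos": joint angles; "dq": joint speeds; "joint_torque": joint torques, N m; "ee_pos": TCP position; "ee_rot": TCP orientation; "wrist_force": force on the tool from outside, world axes, zero at the start; "torque": the same for the moment, N m; "opening": opening from 0.0 (shut) to 1.0 (fully open).
Only numpy, scipy, OpenCV 4.12 (cv2) and the standard library are available. Lean on these libraries where they do the work, as an engineer would, in place of code of your own. Each camera call takes 0.05 s, during which the arm holds its last target.

TASK

With the fingertips only, push the beech block that lies in the way straight back, away from you, until it lies wholly beyond the far end of the stop rail. Then slide the tall, heavy crate sideways across the table, pushing it low near its base so that it never tips, until its long side stands square and close against the rubber strip of the rail, not sticking out past either end of the rail, and take the hand away. Pick nothing up, and leave the other things on the table where they are.

Things in the scene. Friction and masses are not known exactly. Their poses are not given: they have to be found in the camera images.
- stop_rail: low steel angle bar fixed to the table, 240 mm long along its x, 45 mm high; black rubber strip 15 to 37 mm above the table along its side facing the robot's right; foot reaches to y = +52 mm. Origin: mid-length, at table height, in the rubber's face. x runs along the rail away from the robot; y points into the rubber face, to the robot's left (crate comes from -y)
- crate: tall open wooden crate full of upright bar ends, 150 (x) x 110 (y) x 210 mm, bars up to 235; 1.3 to 2 kg, loose, slides at 6 to 15 N, may tip if pushed above 70 mm. Origin: centre of underside. +y side faces the rail; lowest board 12 to 74 mm up. A hand pointing straight down meets the upper boards with its palm; tilt it back 45 degrees so only the fingertips touch
- wood_block: plain beech block 55 mm along its x, 110 mm along its y, 38 mm high, loose, 0.14 kg, lying on the table between crate and rail. Origin: centre of its underside.
- glue_bottle: white bottle with an orange nozzle, 186 mm high, standing loose; bystander, leave it. Origin: centre of its underside.
- brass_weight: small brass weight with a knob, 37 mm wide, 47 mm high; bystander, leave it. Origin: centre of its underside.
- putty_tin: flat round tin, 79 mm wide, 42 mm high; bystander, leave it. Origin: centre of its underside.
- pigment_jar: glass jar with a black cap, 51 mm wide, 75 mm high; bystander, leave it. Origin: centre of its underside.

How it is judged:
On the way, in this order (a step that is already met when the one before it is completed fails the run):
1. the block lies beyond the far end of the rail (x of wood_block in the frame of stop_rail above 0.145 m and linear speed of wood_block below 0.02 m/s), for 0.2 s.
2. the crate stands square against the rubber strip (y of crate in the frame of stop_rail above -0.06 m and angle between the y axis of crate and the y axis of stop_rail, either way round below 0.05 rad), for 0.2 s.
At the end, for the whole second after the job is handed in: The crate stands upright, at rest, the middle of its side within 5 mm of the rubber strip, square within 0.05 rad, its middle within 55 mm of the rail's middle along the rail; the block rests on the table, its centre at least 25 mm beyond the rail's far end (all of step 2 and y of crate in the frame of stop_rail below -0.045 m and x of crate in the frame of stop_rail between -0.055 and 0.055 m and angle between crate's own z axis and vertical below 0.03 rad and linear speed of each of crate, wood_block below 0.01 m/s and x of wood_block in the frame of stop_rail above 0.145 m and height (world z) of wood_block between -0.01 and 0.01 m); the robot touches nothing.
It fails at once if the crate tips by more than 0.14 rad (angle between crate's own z axis and vertical above 0.14 rad).
It fails at once if the crate is lifted (height (world z) of crate above 0.015 m).
It fails at once if the block is lifted, stood up or rolled over (height (world z) of wood_block above 0.015 m or angle between wood_block's own z axis and vertical above 0.4 rad).
It fails at once if a bystander (bottle, weight, tin, jar) is moved by more than 20 mm (distance of any of glue_bottle, brass_weight, putty_tin, pigment_jar from where it was at the start of the episode above 0.02 m).
It also fails if it takes over 61 s, if anything falls off the work surface, if the arm or the gripper's body presses on something with over 40 N, if the wrist force passes 120 N, or if a joint passes its speed limit or range.

## Working session

There is one attempt and no reset: what is moved stays moved. The work goes in short steps, Python scripts to look and compute and a tool call to move; the robot and the scene stay as the last step left them, time stands still between calls to the robot, and variables do not carry over. Pictures are saved under pics/ and viewed, and the job is handed in when it is done.

Besides the shell and the picture viewer there is one more tool, called after ">>>" as a command line: name --argument value ..., lists and objects as JSON in quotes. apply_moves: Moves the arm, as the interface text tells. Its arguments: {"type":"object","properties":{"hand":{"type":"array","items":{"type":"number"}},"travel":{"type":"array","items":{"type":"array","items":{"type":"number"}}},"twist":{"type":"array","items":{"type":"array","items":{"type":"number"}}},"force":{"type":"number"}},"required":["hand","travel","twist"]}

```bash
mkdir -p pics; ls
python3 - <<'E'
from plant import env
import cv2, numpy as np
s=env.sense(); print(s)
print(env.grip_depth)
for n in ["scene","top"]:
    p,d=env.snapshot(n); cv2.imwrite(f"pics/{n}0.png",p[:,:,::-1]); np.save(f"{n}0.npy",d)
    c=env.camera_params(n); print(n,c); np.save(f"{n}c.npy",c,allow_pickle=True)
E
```

```text
pics
{'t': 0.0, 'qpos': array([-1.21365464e+00,  4.80828446e-01,  1.59686886e+00, -2.08424484e-05,
        1.06511580e+00, -4.65846534e-02]), 'dq': array([ 0.00230416,  0.00071921,  0.00050641, -0.00034237, -0.00100455,
       -0.00011121]), 'joint_torque': array([ 2.62940150e-03, -9.50641608e+01, -4.30188847e+01,  1.70661988e-04,
        1.19570651e-02,  2.73582731e-05]), 'ee_pos': array([ 0.25522748, -0.59734196,  0.23067647]), 'ee_rot': array([ 8.34522795e-01, -5.50973077e-01, -4.98408216e-04, -3.52207967e-04]), 'wrist_force': array([-1.16109298,  0.21025086,  0.37330343]), 'torque': array([-0.00285573, -0.02504237,  0.00574441]), 'opening': 1.0022306725158185}
0.0187
scene {'fovy': 48.45029443545931, 'cx': 327.9734280640469, 'cy': 237.80622314614408, 'D': array([-0.15777198,  0.        ,  0.        ,  0.        ,  0.        ]), 'T': array([[-0.86349422, -0.36362992,  0.34950111,  0.19392216],
       [-0.50434894,  0.61822519, -0.60285136,  0.7921084 ],
       [ 0.0031444 , -0.69682918, -0.71723024,  0.86236631],
       [ 0.        ,  0.        ,  0.        ,  1.        ]])}
top {'fovy': 56.329026067624916, 'cx': 316.0925409076921, 'cy': 242.43647901493233, 'D': array([-0.04063778,  0.        ,  0.        ,  0.        ,  0.        ]), 'T': array([[ 0.05798035, -0.97669609,  0.20664711,  0.40613238],
       [-0.99830324, -0.05560875,  0.01727157,  0.07905212],
       [-0.00537769, -0.20729789, -0.97826309,  0.98830223],
       [ 0.        ,  0.        ,  0.        ,  1.        ]])}
```

View pics/scene0.png

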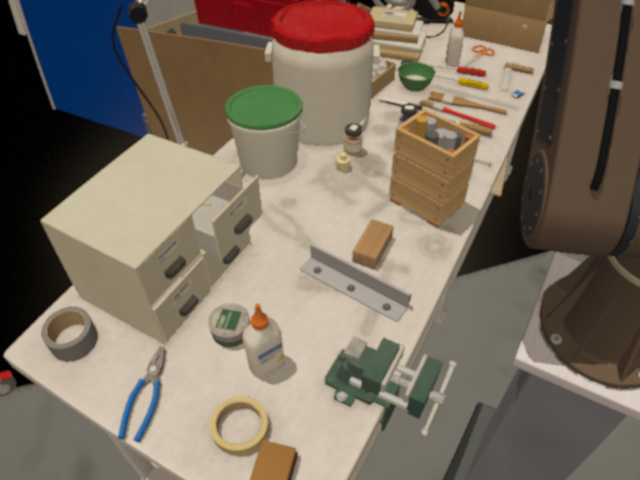

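View pics/top0.png

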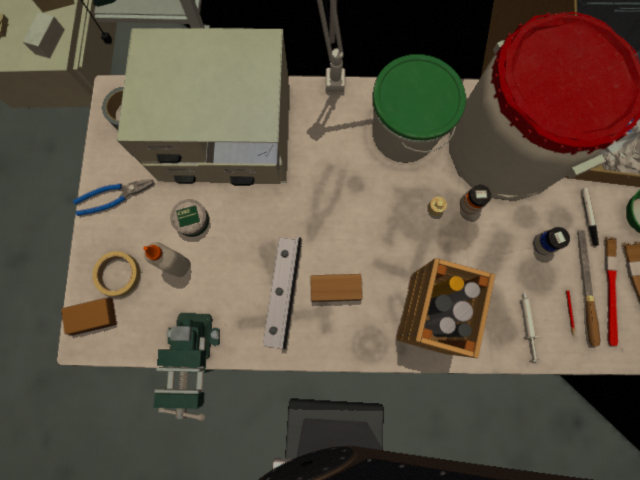

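```bash
cat > h.py <<'E'
import numpy as np, cv2
def load(n): return np.load(f"{n}c.npy",allow_pickle=True).item()
def K(c): f=240/np.tan(np.radians(c["fovy"]/2)); return np.array([[f,0,c["cx"]],[0,f,c["cy"]],[0,0,1]])
def world(c,uv,d):
    n=cv2.undistortPoints(np.asarray(uv,float).reshape(-1,1,2),K(c),c["D"]).reshape(-1,2)
    P=np.c_[n,np.ones(len(n))]*np.asarray(d).reshape(-1,1)
    return P@c["T"][:3,:3].T+c["T"][:3,3]
def plane(c,uv,z):
    a=world(c,uv,np.ones(len(uv))); o=c["T"][:3,3]; r=a-o
    return o+r*((z-o[2])/r[:,2])[:,None]
def cloud(c,d):
    v,u=np.nonzero(d>0); return world(c,np.c_[u,v],d[v,u]),u,v
def proj(c,P):
    Ti=np.linalg.inv(c["T"]); return cv2.projectPoints(np.asarray(P,float),cv2.Rodrigues(Ti[:3,:3])[0],Ti[:3,3],K(c),c["D"])[0].reshape(-1,2)
E
python3 - <<'E'
from h import *
for n,(x0,x1,y0,y1) in dict(top=(255,500,225,365),scene=(290,490,100,325)).items():
    im=cv2.imread(f"pics/{n}0.png")[y0:y1,x0:x1]; s=min(800/(x1-x0),600/(y1-y0)); s=int(s); cv2.imwrite(f"pics/{n}0z.png",cv2.resize(im,None,fx=s,fy=s,interpolation=cv2.INTER_CUBIC)); print(n,s)
# ortho height map from top & scene
for n in ["top","scene"]:
    c=load(n); P,u,v=cloud(c,np.load(n+"0.npy"))
    res=0.001; x0,x1,y0,y1=0.28,0.75,-0.4,0.3
    m=(P[:,0]>x0)&(P[:,0]<x1)&(P[:,1]>y0)&(P[:,1]<y1)&(P[:,2]>-.05)&(P[:,2]<.26)
    P=P[m]
    print(n,"table z",np.median(P[abs(P[:,2])<.01,2]))
    H=np.zeros((int((x1-x0)/res)+1,int((y1-y0)/res)+1),np.uint8)
    o=np.argsort(P[:,2]);Q=P[o]
    for p in Q:
        i=int((x1-p[0])/res);j=int((y1-p[1])/res); cv2.circle(H,(j,i),1,int(np.clip(20+p[2]*900,0,255)),-1)
    H=cv2.applyColorMap(H,cv2.COLORMAP_JET); 
    for y in np.arange(-.4,.31,.1): cv2.line(H,(int((y1-y)/res),0),(int((y1-y)/res),470),(255,255,255),1)
    for x in np.arange(.3,.75,.1): cv2.line(H,(0,int((x1-x)/res)),(700,int((x1-x)/res)),(255,255,255),1)
    cv2.imwrite(f"pics/{n}H.png",H)
    # per object
    for nm,b in dict(rail=(.35,.62,-.02,.15,.03,.06),block=(.4,.6,-.13,-.0,.03,.05)).items():
        q=P[(P[:,0]>b[0])&(P[:,0]<b[1])&(P[:,1]>b[2])&(P[:,1]<b[3])&(P[:,2]>b[4])&(P[:,2]<b[5])]
        if len(q)>10: print(nm,len(q),cv2.minAreaRect((q[:,:2]*1000).astype(np.float32)),q.min(0),q.max(0))
E
```

```text
top 3
scene 2
top table z 0.00032491905505183105
rail 1924 ((492.15087890625, 70.95532989501953), (157.39834594726562, 239.4981689453125), 85.54846954345703) [ 0.37811889 -0.00802986  0.03006473] [0.6176359  0.14996346 0.04986371]
block 213 ((477.1097717285156, -59.04314041137695), (152.67337036132812, 116.84529876708984), 0.5594466924667358) [ 0.40134716 -0.11820837  0.03010405] [ 5.54013245e-01 -1.19422421e-04  4.98556345e-02]
scene table z -0.000139045138103977
rail 1380 ((497.1384582519531, 70.29216766357422), (239.84271240234375, 159.39955139160156), 0.004636813886463642) [ 0.37721082 -0.00940783  0.0300382 ] [0.61705435 0.14999148 0.04831158]
block 442 ((475.6121520996094, -62.558006286621094), (154.97930908203125, 122.400390625), 2.2919163703918457) [ 0.40063193 -0.12680813  0.03005679] [ 5.55432229e-01 -1.21165667e-04  4.99094061e-02]
```

View pics/top0z.png

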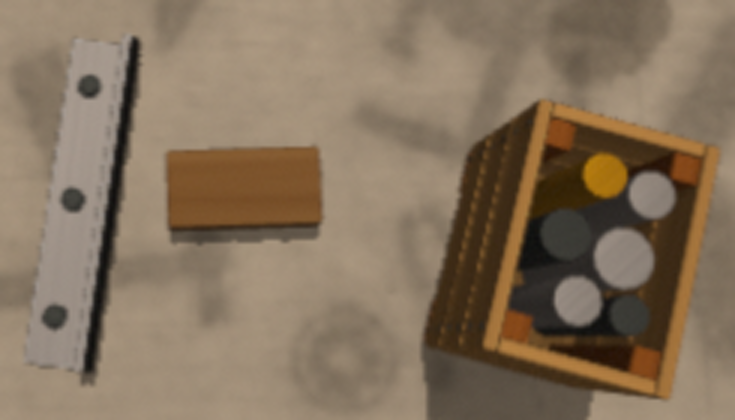

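View pics/scene0z.png

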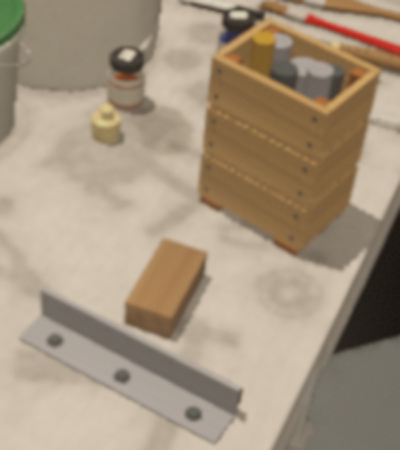

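View pics/topH.png

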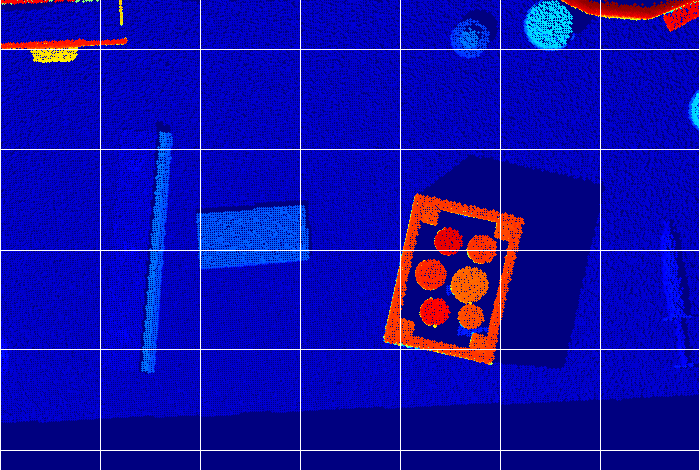

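View pics/sceneH.png

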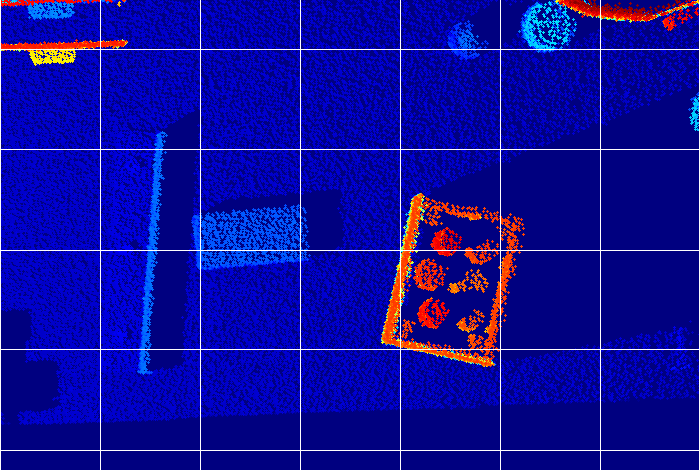

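Run:
```python
from h import *
for n in ["top","scene"]:
    c=load(n); P,u,v=cloud(c,np.load(n+"0.npy"))
    def sel(b): return P[(P[:,0]>b[0])&(P[:,0]<b[1])&(P[:,1]>b[2])&(P[:,1]<b[3])&(P[:,2]>b[4])&(P[:,2]<b[5])]
    for nm,b in dict(rail=(.36,.63,.12,.165,.039,.055),block=(.46,.56,-.02,.115,.033,.045),crate=(.36,.58,-.25,-.06,.2,.216),).items():
        q=sel(b)
        r=cv2.minAreaRect((q[:,:2]*1000).astype(np.float32)); print(n,nm,len(q),r,"long pt corners",cv2.boxPoints(r).round(0).tolist())
    q=sel((.36,.63,.1,.165,.04,.055)); k=np.polyfit(q[:,0],q[:,1],1); print(" rail fit slope",k[0],"y at .498",np.polyval(k,.498),"resid",np.ptp(q[:,1]-np.polyval(k,q[:,0])))
    # rubber/steel faces by band
    for nm,b in dict(weight=(.68,.73,.11-.0,-.0,0.02,.06),).items(): pass
    q=sel((.68,.76,-.2,-.08,.02,.05)); 
    q=sel((.35,.6,-.2,-.06,.015,.07)); 
    if len(q)>50:
        print(" lower crate face pts",len(q),q.min(0),q.max(0)); k=np.polyfit(q[:,0],q[:,1],1);print(k,np.polyval(k,.48),np.std(q[:,1]-np.polyval(k,q[:,0])))
```

```text
top rail 390 ((498.30572509765625, 143.3643341064453), (12.059383392333984, 238.4744110107422), 85.59112548828125) long pt corners [[379.0, 147.0], [617.0, 128.0], [618.0, 140.0], [380.0, 159.0]]
top block 1326 ((513.2555541992188, 47.09789276123047), (54.790130615234375, 109.63449096679688), 5.188074111938477) long pt corners [[481.0, 99.0], [491.0, -10.0], [545.0, -5.0], [536.0, 104.0]]
top crate 2685 ((470.9033203125, -154.168212890625), (110.62774658203125, 150.96029663085938), 77.47187042236328) long pt corners [[385.0, -192.0], [533.0, -225.0], [557.0, -117.0], [409.0, -84.0]]
 rail fit slope -0.07827540226834127 y at .498 0.14532505702111298 resid 0.04852231983314281
 lower crate face pts 553 [ 0.38731688 -0.19885176  0.01500959] [ 0.55473678 -0.08443425  0.06991111]
[ 0.17662962 -0.20806978] -0.12328756237236214 0.03338680705137286
scene rail 440 ((497.06610107421875, 147.7100830078125), (11.606630325317383, 240.76441955566406), 85.64732360839844) long pt corners [[377.0, 151.0], [617.0, 133.0], [618.0, 144.0], [377.0, 163.0]]
scene block 960 ((513.0477294921875, 49.039119720458984), (56.1794548034668, 113.51407623291016), 5.249903678894043) long pt corners [[480.0, 103.0], [490.0, -10.0], [546.0, -5.0], [536.0, 108.0]]
scene crate 1535 ((469.7608642578125, -154.78175354003906), (115.74242401123047, 153.12120056152344), 77.16131591796875) long pt corners [[382.0, -194.0], [532.0, -228.0], [557.0, -115.0], [408.0, -81.0]]
 rail fit slope -0.07626240288295517 y at .498 0.14785189265863954 resid 0.05264433695080495
 lower crate face pts 1351 [ 0.38436496 -0.19407866  0.01504826] [ 0.55543223 -0.08412327  0.06994331]
[ 0.13164447 -0.17153172] -0.10834237095593552 0.022649154305214927
```

>>> apply_moves --hand '[0,0,0,0]' --travel '[[0,0,-50],[0,0,-50],[0,0,-10],[0,0,0]]' --twist '[[0,0,0.135],[0,0,0.135],[0,0,0.135],[0,0,0]]'

```text
t: 0.6
ee_pos: [0.2549, -0.5965, 0.3418]
ee_rot: [-0.703, 0.711, 0.002, 0.001]
wrist_force: [0.3, 0.3, -0.9]
opening: 0.501
```

```bash
cat > g.py <<'E'
import sys, numpy as np
from plant import env
from scipy.spatial.transform import Rotation as R
# usage: g.py x y z [zx zy zz xx xy xz] : remaining travel (mm, current tool axes) and twist
s=env.sense(); Rm=R.from_quat(s["ee_rot"]).as_matrix()
a=[float(v) for v in sys.argv[1:]]
print("t",round(s["t"],2),"p",s["ee_pos"].round(4),"q",s["qpos"].round(2),"F",s["wrist_force"].round(1),"open",round(float(s["opening"]),2))
print("tool x",Rm[:,0].round(3),"y",Rm[:,1].round(3),"z",Rm[:,2].round(3))
if len(a)>=3:
    d=np.array(a[:3])-s["ee_pos"]; print("travel tool mm",(Rm.T@d*1000).round(1))
if len(a)==9:
    z=np.array(a[3:6]);z/=np.linalg.norm(z);x=np.array(a[6:]);x-=z*(x@z);x/=np.linalg.norm(x)
    T=np.c_[x,np.cross(z,x),z]; print("twist",R.from_matrix(Rm.T@T).as_rotvec().round(3)); print("travel in target axes",(T.T@d*1000).round(1))
E
python3 g.py .435 .048 .33 0 0 -1 0 -1 0
```

```text
t 0.6 p [ 0.2549 -0.5965  0.3418] q [-1.21  0.4   1.45  0.    1.3   0.37] F [ 0.3  0.3 -0.9] open 0.5
tool x [-0.012 -1.    -0.005] y [-1.     0.012  0.002] z [-0.002  0.005 -1.   ]
travel tool mm [-646.5 -172.3   14.7]
twist [ 0.002  0.005 -0.012]
travel in target axes [-644.5 -180.1   11.8]
```

>>> apply_moves --hand '[0,0,0,0,0,0,0,0,0,0,0,0,0]' --travel '[[-54,-30,0],[-54,-30,0],[-54,-30,0],[-54,-30,0],[-54,-30,0],[-54,-30,0],[-54,0,0],[-54,0,0],[-54,0,0],[-54,0,0],[-54,0,0],[-50,0,0],[0,0,0]]' --twist '[[0,0,0],[0,0,0],[0,0,0],[0,0,0],[0,0,0],[0,0,0],[0,0,0],[0,0,0],[0,0,0],[0,0,0],[0,0,0],[0,0,0],[0,0,0]]'

```text
t: 2.22
ee_pos: [0.4266, 0.065, 0.3335]
ee_rot: [0.72, -0.694, -0.011, 0.0]
wrist_force: [0.5, -0.3, 0.1]
opening: 0.5
```

```bash
python3 g.py .445 .048 .012 0 0 -1 0 -1 0
```

```text
t 2.23 p [0.4266 0.065  0.3335] q [0.07 0.07 1.91 0.02 1.17 1.59] F [ 0.5 -0.3  0.1] open 0.5
tool x [ 0.037 -0.999 -0.015] y [-0.999 -0.037  0.015] z [-0.016  0.014 -1.   ]
travel tool mm [ 22.4 -22.6 320.9]
twist [0.015 0.014 0.037]
travel in target axes [ 17.  -18.4 321.5]
```

>>> apply_moves --hand '[0,0,0,0,0,0,0]' --travel '[[17,-18,0],[0,0,54],[0,0,54],[0,0,54],[0,0,54],[0,0,50],[0,0,0]]' --twist '[[0.015,0.014,0.037],[0,0,0],[0,0,0],[0,0,0],[0,0,0],[0,0,0],[0,0,0]]'

```text
t: 3.1
ee_pos: [0.4527, 0.0364, 0.0575]
ee_rot: [-0.706, 0.708, -0.004, 0.001]
wrist_force: [-0.7, 0.2, 0.1]
opening: 0.501
```

```bash
python3 g.py .445 .048 .012 0 0 -1 0 -1 0
python3 - <<'E'
from plant import env
import cv2
p,d=env.snapshot("scene"); cv2.imwrite("pics/s1.png",cv2.resize(p[150:350,250:500,::-1],None,fx=3,fy=3))
E
```

```text
t 3.1 p [0.4527 0.0364 0.0575] q [ 0.02  0.5   2.19 -0.01  0.45  1.6 ] F [-0.7  0.2  0.1] open 0.5
tool x [-0.003 -1.     0.004] y [-1.     0.003 -0.006] z [ 0.006 -0.004 -1.   ]
travel tool mm [-11.8   8.   45.4]
twist [-0.006 -0.004 -0.003]
travel in target axes [-11.6   7.7  45.5]
```

View pics/s1.png

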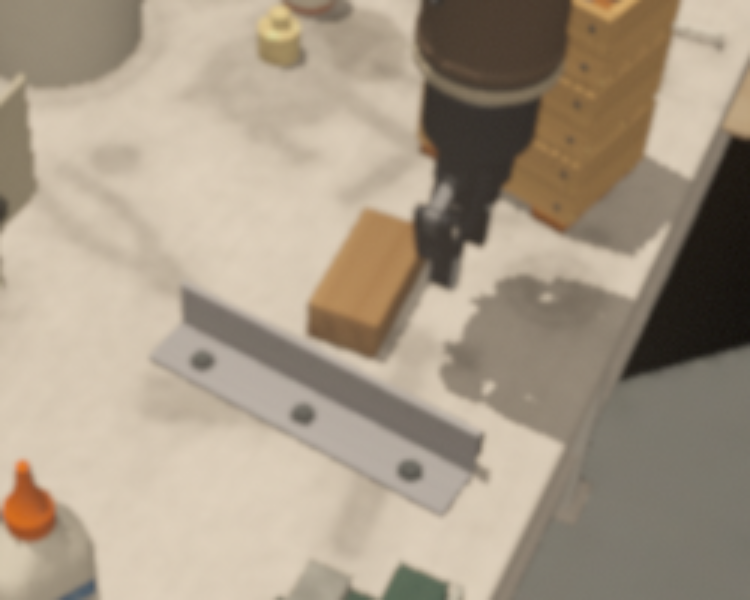

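>>> apply_moves --hand '[0,0,0,0]' --travel '[[-12,8,0],[0,0,25],[0,0,18],[0,0,0]]' --twist '[[-0.006,-0.004,-0.003],[0,0,0],[0,0,0],[0,0,0]]'

```text
t: 3.65
ee_pos: [0.451, 0.0495, 0.023]
ee_rot: [0.707, -0.707, 0.005, -0.005]
wrist_force: [0.7, -0.5, -0.1]
opening: 0.497
```

```bash
python3 g.py .62 .048 .012 0 0 -1 0 -1 0
```

```text
t 3.65 p [0.451  0.0495 0.023 ] q [0.04 0.56 2.21 0.   0.35 1.61] F [ 0.7 -0.5 -0.1] open 0.5
tool x [ 0.    -1.    -0.001] y [-1.    -0.    -0.015] z [ 0.015  0.001 -1.   ]
travel tool mm [   1.5 -168.8   13.5]
twist [-0.015  0.001  0.   ]
travel in target axes [   1.5 -169.    11. ]
```

>>> apply_moves --hand '[0,0,0,0,0,0,0,0,0,0,0,0,0]' --travel '[[0,0,11],[0,-10,1],[0,-12,0],[0,-12,0],[0,-12,0],[0,-12,0],[0,-12,0],[0,-12,0],[0,-12,0],[0,-12,0],[0,-12,0],[0,-12,0],[0,0,0]]' --twist '[[-0.015,0,0],[0,0,0],[0,0,0],[0,0,0],[0,0,0],[0,0,0],[0,0,0],[0,0,0],[0,0,0],[0,0,0],[0,0,0],[0,0,0],[0,0,0]]'

```text
t: 5.28
ee_pos: [0.5933, 0.05, 0.0141]
ee_rot: [0.707, -0.707, 0.001, -0.002]
wrist_force: [0.4, -0.6, -0.3]
opening: 0.501
```

```bash
python3 g.py .62 .048 .012 0 0 -1 0 -1 0
python3 - <<'E'
from plant import env
import cv2
p,d=env.snapshot("scene"); cv2.imwrite("pics/s2.png",cv2.resize(p[150:350,230:480,::-1],None,fx=3,fy=3))
E
```

```text
t 5.28 p [0.5933 0.05   0.0141] q [0.03 0.69 1.88 0.   0.57 1.6 ] F [ 0.4 -0.6 -0.3] open 0.5
tool x [ 0.001 -1.    -0.001] y [-1.    -0.001 -0.004] z [ 0.004  0.001 -1.   ]
travel tool mm [  2.  -26.7   2.2]
twist [-0.004  0.001  0.001]
travel in target axes [  2.  -26.7   2.1]
```

View pics/s2.png

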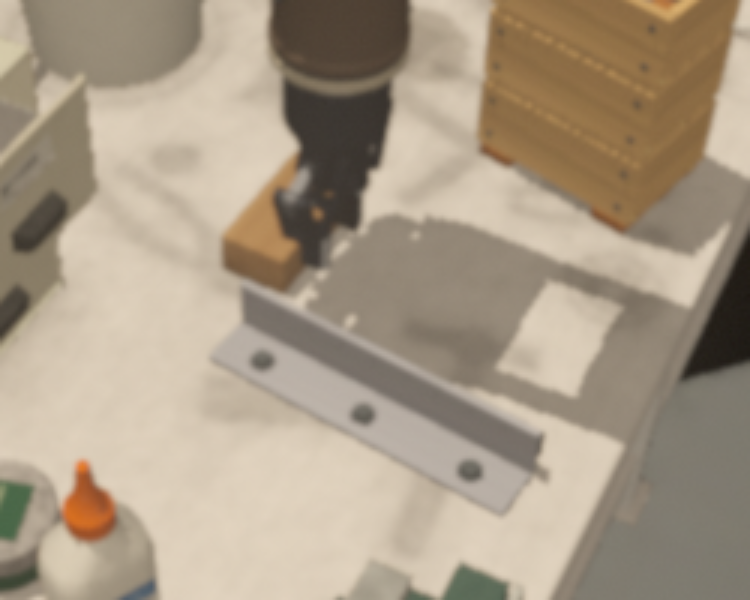

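>>> apply_moves --hand '[0,0,0,0,0,0,0]' --travel '[[0,-10,0],[0,-10,0],[0,-8,0],[0,0,0],[0,40,0],[0,0,-50],[0,0,0]]' --twist '[[0,0,0],[0,0,0],[0,0,0],[0,0,0],[0,0,0],[0,0,0],[0,0,0]]'

```text
t: 6.2
ee_pos: [0.5802, 0.0499, 0.0645]
ee_rot: [0.707, -0.707, 0.0, -0.001]
wrist_force: [0.3, -0.9, -0.1]
opening: 0.503
```

```bash
python3 g.py
python3 - <<'E'
from plant import env
from h import *
p,d=env.snapshot("scene"); cv2.imwrite("pics/s3.png",cv2.resize(p[100:350,200:480,::-1],None,fx=2,fy=2))
c=load("scene"); P,u,v=cloud(c,d)
q=P[(P[:,0]>.6)&(P[:,0]<.75)&(P[:,1]>-.03)&(P[:,1]<.12)&(P[:,2]>.033)&(P[:,2]<.043)]
r=cv2.minAreaRect((q[:,:2]*1000).astype(np.float32)); print(len(q),r,cv2.boxPoints(r).round(0).tolist())
d0=np.array(r[0])/1000-[.498,.141]; print("rail x",d0@[.997,-.077],"rail y",d0@[.077,.997])
E
```

```text
t 6.2 p [0.5802 0.0499 0.0645] q [0.03 0.6  1.89 0.   0.65 1.6 ] F [ 0.3 -0.9 -0.1] open 0.5
tool x [ 0.001 -1.    -0.001] y [-1.    -0.001 -0.002] z [ 0.002  0.001 -1.   ]
745 ((660.6282348632812, 47.99977111816406), (56.8082160949707, 112.57428741455078), 0.24269318580627441) [[632.0, 104.0], [632.0, -8.0], [689.0, -8.0], [689.0, 104.0]]
rail x 0.16930136778259278 rail y -0.08019885411071777
```

View pics/s3.png

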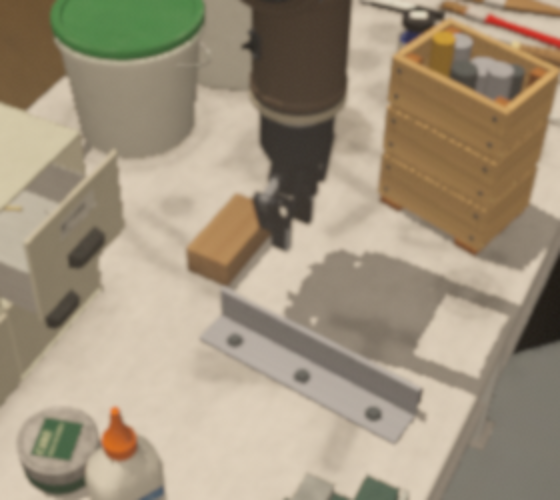

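>>> apply_moves --hand '[-1,-1,-1,-1,-1,-1,-1,-1,-1,-1,-1,-1,-1,-1,-1]' --travel '[[0,10,-55],[0,10,-55],[0,10,-55],[0,10,-55],[0,10,-58],[50,10,0],[50,10,0],[50,10,0],[50,10,0],[50,10,0],[50,10,0],[50,0,0],[50,0,0],[10,0,0],[0,0,0]]' --twist '[[0,0,0],[0,0,0],[0,0,0],[0,0,0],[0,0,0],[0,0,0],[0,0,0],[0,0,0],[0,0,0],[0,0,0],[0,0,0],[0,0,0],[0,0,0],[0,0,0],[0,0,0]]'

```text
t: 8.12
ee_pos: [0.4649, -0.3726, 0.3375]
ee_rot: [0.708, -0.706, -0.007, 0.003]
wrist_force: [0.4, 0.8, 0.1]
opening: 1.0
```

```bash
python3 g.py .46 -.36 .33 0.054 .7 -.7 .997 -.077 0
```

```text
t 8.12 p [ 0.4649 -0.3726  0.3375] q [-0.72  0.32  1.58 -0.01  1.26  0.85] F [0.4 0.8 0.1] open 1.0
tool x [ 0.003 -1.    -0.005] y [-1.    -0.003  0.014] z [-0.014  0.005 -1.   ]
travel tool mm [-12.6   4.8   7.7]
twist [ 0.64  -0.571 -1.414]
travel in target axes [-5.9 -3.3 14. ]
```

Yaw first, then tilt.

>>> apply_moves --hand '[-1,-1,-1,-1,-1,-1,-1,-1,-1,-1,-1,-1,-1,-1]' --travel '[[0,0,0],[0,0,0],[0,0,0],[0,0,0],[0,0,0],[0,0,0],[0,0,0],[0,0,0],[0,0,0],[0,0,0],[0,0,0],[0,0,0],[0,0,0],[0,0,0]]' --twist '[[0,0,-0.187],[0,0,-0.187],[0,0,-0.187],[0,0,-0.187],[0,0,-0.187],[0,0,-0.187],[0,0,-0.187],[0,0,-0.187],[0.157,0,0],[0.157,0,0],[0.157,0,0],[0.157,0,0],[0.157,0,0],[0,0,0]]'

```text
t: 9.88
ee_pos: [0.4694, -0.3505, 0.3369]
ee_rot: [0.917, -0.024, 0.002, -0.399]
wrist_force: [-0.1, 0.4, -0.3]
opening: 1.002
```

```bash
python3 g.py .46 -.36 .33 0.054 .7 -.7 .997 -.077 0
python3 - <<'E'
from plant import env
from h import *
p,d=env.snapshot("top"); cv2.imwrite("pics/t4.png",p[:,:,::-1])
c=load("top"); P,u,v=cloud(c,d)
q=P[(P[:,0]>.34)&(P[:,0]<.6)&(P[:,1]>-.25)&(P[:,1]<-.05)&(P[:,2]>.2)&(P[:,2]<.216)]
r=cv2.minAreaRect((q[:,:2]*1000).astype(np.float32)); print(len(q),r)
p,d=env.snapshot("scene"); cv2.imwrite("pics/s4.png",p[:,:,::-1])
E
```

```text
t 9.88 p [ 0.4694 -0.3505  0.3369] q [-0.97  0.67  1.28  0.47  1.87 -0.94] F [-0.1  0.4 -0.3] open 1.0
tool x [ 0.999 -0.047 -0.015] y [-0.043 -0.681 -0.731] z [ 0.024  0.731 -0.682]
travel tool mm [-8.9 11.9 -2.4]
twist [-0.033  0.032  0.01 ]
travel in target axes [-8.7 12.1 -2.3]
2693 ((470.90850830078125, -154.5132293701172), (110.80645751953125, 150.96755981445312), 77.59386444091797)
```

View pics/t4.png

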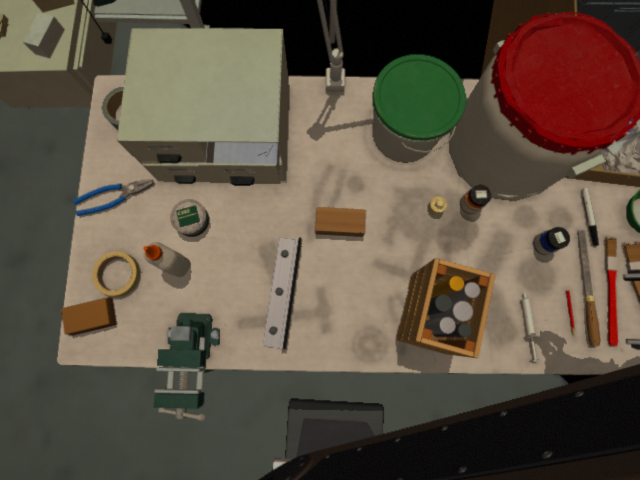

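View pics/s4.png

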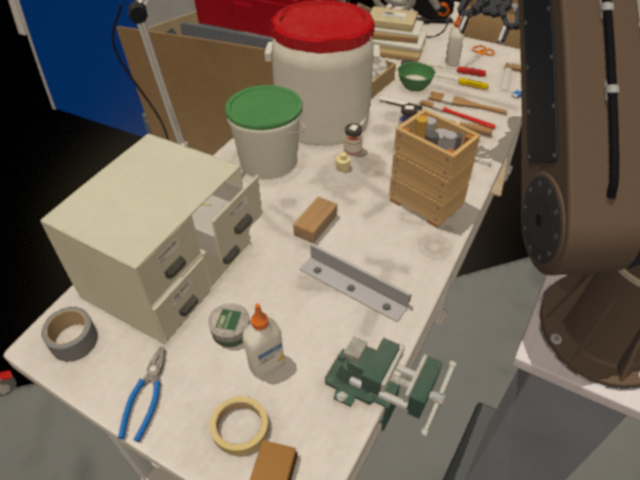

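>>> apply_moves --hand '[-1,-1]' --travel '[[0,0,0],[0,0,0]]' --twist '[[-0.033,0.032,0.01],[0,0,0]]'

```text
t: 10.22
ee_pos: [0.4712, -0.348, 0.3417]
ee_rot: [0.926, -0.033, 0.016, -0.376]
wrist_force: [0.1, -0.1, 0.4]
opening: 1.004
```

```bash
python3 g.py .463 -.31 .08 0.054 .7 -.7 .997 -.077 0
```

```text
t 10.22 p [ 0.4712 -0.348   0.3417] q [-0.97  0.63  1.31  0.47  1.82 -0.93] F [ 0.1 -0.1  0.4] open 1.0
tool x [ 0.997 -0.072  0.005] y [-0.048 -0.715 -0.697] z [ 0.054  0.695 -0.717]
travel tool mm [-12.4 155.7 213.5]
twist [ 0.015 -0.001  0.007]
travel in target axes [-11.1 159.  211.1]
```

>>> apply_moves --hand '[-1,-1,-1,-1,-1,-1,-1]' --travel '[[-2,26,36],[-2,26,36],[-2,26,36],[-2,26,36],[-2,26,35],[-2,26,33],[0,0,0]]' --twist '[[0,0,0],[0,0,0],[0,0,0],[0,0,0],[0,0,0],[0,0,0],[0,0,0]]'

```text
t: 11.1
ee_pos: [0.468, -0.3099, 0.0817]
ee_rot: [0.93, -0.024, 0.017, -0.367]
wrist_force: [0.6, 0.5, 0.7]
opening: 1.004
```

```bash
python3 g.py .463 -.30 .022 0.054 .7 -.7 .997 -.077 0
python3 - <<'E'
from plant import env
from h import *
p,d=env.snapshot("wrist"); cv2.imwrite("pics/w5.png",p[:,:,::-1])
p,d=env.snapshot("top"); cv2.imwrite("pics/t5.png",cv2.resize(p[200:400,380:640,::-1],None,fx=3,fy=3))
E
```

```text
t 11.1 p [ 0.468  -0.3099  0.0817] q [-0.94  0.86  1.56  0.47  1.36 -1.14] F [0.6 0.5 0.7] open 1.0
tool x [ 0.998 -0.058  0.014] y [-0.033 -0.729 -0.684] z [ 0.05   0.682 -0.73 ]
travel tool mm [-6.4 33.8 50.1]
twist [0.034 0.003 0.023]
travel in target axes [-5.7 35.6 48.9]
```

View pics/t5.png

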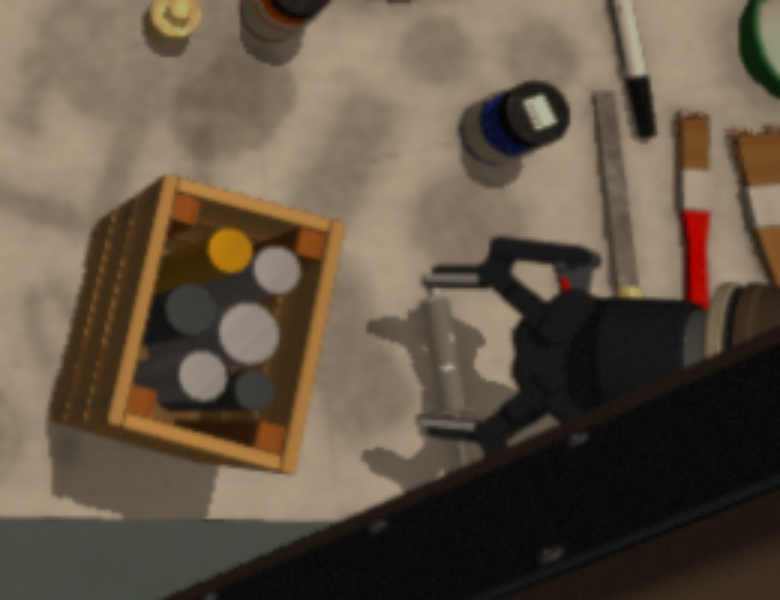

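View pics/w5.png

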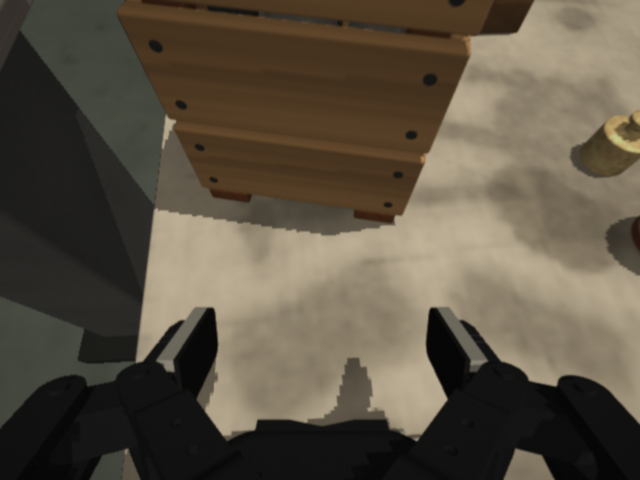

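>>> apply_moves --hand '[-1,-1,-1,-1]' --travel '[[-5,0,18],[0,18,26],[0,18,12],[0,0,0]]' --twist '[[0.034,0.003,0.023],[0,0,0],[0,0,0],[0,0,0]]'

```text
t: 11.7
ee_pos: [0.4669, -0.2989, 0.0209]
ee_rot: [0.924, -0.036, 0.018, -0.381]
wrist_force: [-0.3, -0.8, -0.3]
opening: 1.001
```

```bash
python3 g.py .466 -.27 .022 0.054 .7 -.7 .997 -.077 0
```

```text
t 11.7 p [ 0.4669 -0.2989  0.0209] q [-0.94  0.95  1.58  0.5   1.3  -1.18] F [-0.3 -0.8 -0.3] open 1.0
tool x [ 0.997 -0.08   0.007] y [-0.052 -0.707 -0.705] z [ 0.061  0.703 -0.709]
travel tool mm [ -3.2 -21.1  19.4]
twist [ 0.004 -0.007  0.003]
travel in target axes [ -3.1 -21.1  19.5]
```

>>> apply_moves --hand '[-1,-1,-1,-1,-1,-1,-1,-1,-1,-1,-1]' --travel '[[-2,-10,10],[0,-10,10],[0,-10,10],[0,-6,6],[0,-6,6],[0,-6,6],[0,-6,6],[0,-6,6],[0,-6,6],[0,-6,6],[0,-6,6]]' --twist '[[0,0,0],[0,0,0],[0,0,0],[0,0,0],[0,0,0],[0,0,0],[0,0,0],[0,0,0],[0,0,0],[0,0,0],[0,0,0]]'

```text
t: 13.08
ee_pos: [0.4792, -0.189, 0.0226]
ee_rot: [0.926, -0.037, 0.024, -0.375]
wrist_force: [-2.3, -14.9, 7.6]
opening: 0.999
```

```bash
cat > chk.py <<'E'
import sys
from plant import env
from h import *
p,d=env.snapshot("top"); cv2.imwrite(f"pics/{sys.argv[1]}.png",cv2.resize(p[200:400,250:510,::-1],None,fx=3,fy=3))
c=load("top"); P,u,v=cloud(c,d)
y0,y1=float(sys.argv[2]),float(sys.argv[3])
q=P[(P[:,0]>.34)&(P[:,0]<.6)&(P[:,1]>y0)&(P[:,1]<y1)&(P[:,2]>.2)&(P[:,2]<.216)]
r=cv2.minAreaRect((q[:,:2]*1000).astype(np.float32)); print(len(q),r, cv2.boxPoints(r).round(0).tolist())
d0=np.array(r[0])/1000-[.498,.141]; print("crate rail x",d0@[.997,-.077],"rail y",d0@[.077,.997],"yaw rel",np.radians(r[2]-90)+.077)
q=P[(P[:,0]>.34)&(P[:,0]<.6)&(P[:,1]>y0)&(P[:,1]<y1)&(P[:,2]>.2)]
E
python3 g.py .466 -.27 .022 0.054 .7 -.7 .997 -.077 0; python3 chk.py t6 -.24 -.02
```

```text
t 13.07 p [ 0.4792 -0.189   0.0226] q [-0.83  0.88  1.79  0.61  1.13 -1.2 ] F [ -2.3 -14.9   7.6] open 1.0
tool x [ 0.996 -0.086  0.017] y [-0.05  -0.716 -0.696] z [ 0.072  0.693 -0.718]
travel tool mm [ -6.2  59.1 -56.6]
twist [ 0.017 -0.018  0.006]
travel in target axes [ -6.9  58.2 -57.5]
2630 ((468.9513854980469, -136.59912109375), (111.91357421875, 150.3054962158203), 85.30780029296875) [[389.0, -186.0], [539.0, -199.0], [548.0, -87.0], [399.0, -75.0]]
crate rail x -0.007586336334228513 rail y -0.2790030670471191 yaw rel -0.004894334048808638
```

View pics/t6.png

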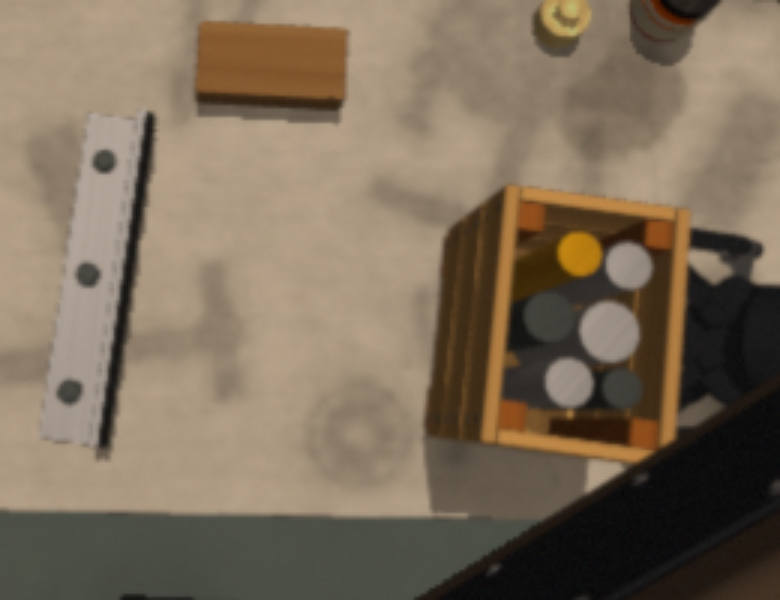

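>>> apply_moves --hand '[-1,-1,-1,-1,-1,-1,-1,-1,-1]' --travel '[[0,-7,7],[0,-7,7],[0,-7,7],[0,-7,7],[0,-7,7],[0,-7,7],[0,-7,7],[0,-7,7],[0,0,0]]' --twist '[[0.008,-0.008,0.003],[0.008,-0.008,0.003],[0,0,0],[0,0,0],[0,0,0],[0,0,0],[0,0,0],[0,0,0],[0,0,0]]'

```text
t: 14.25
ee_pos: [0.4918, -0.1206, 0.0217]
ee_rot: [0.928, -0.036, 0.024, -0.371]
wrist_force: [-1.0, -0.0, -0.4]
opening: 0.997
```

```bash
python3 g.py .495 0.02 .022 0.054 .7 -.7 .997 -.077 0; python3 chk.py t7 -.2 .08
python3 - <<'E'
from plant import env
import cv2
p,d=env.snapshot("scene"); cv2.imwrite("pics/s7.png",p[:,:,::-1])
E
```

```text
t 14.25 p [ 0.4918 -0.1206  0.0217] q [-0.73  0.85  1.88  0.7   1.05 -1.21] F [-1.  -0.  -0.4] open 1.0
tool x [ 0.996 -0.084  0.018] y [-0.048 -0.722 -0.69 ] z [ 0.071  0.687 -0.723]
travel tool mm [  -8.6 -101.9   96.6]
twist [ 0.025 -0.018  0.008]
travel in target axes [ -7.7 -99.4  99.2]
2539 ((481.1785888671875, -67.16914367675781), (111.80249786376953, 150.58486938476562), 85.12727355957031) [[401.0, -116.0], [551.0, -129.0], [561.0, -18.0], [411.0, -5.0]]
crate rail x -0.0007419228363037038 rail y -0.2088398849029541 yaw rel -0.008045119934481385
```

View pics/t7.png

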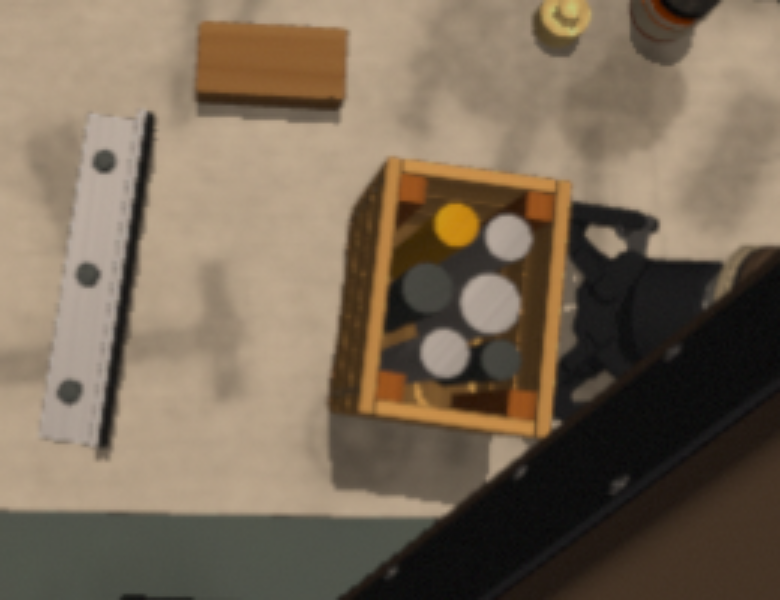

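View pics/s7.png

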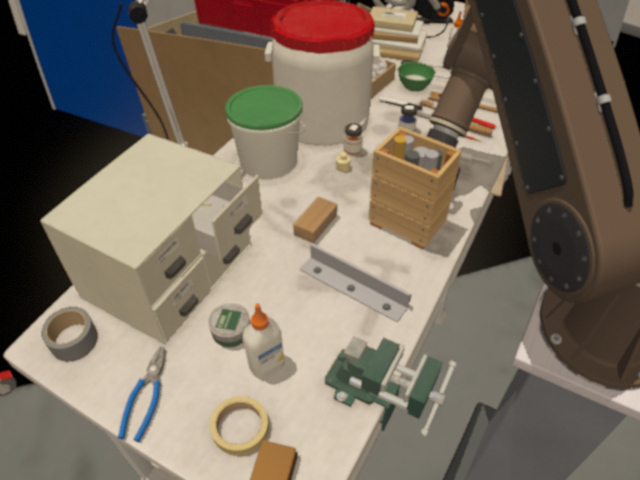

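>>> apply_moves --hand '[-1,-1,-1,-1,-1,-1,-1,-1,-1,-1,-1,-1,-1,-1]' --travel '[[0,-7,7],[0,-7,7],[0,-7,7],[0,-7,7],[0,-7,7],[0,-7,7],[0,-7,7],[0,-7,7],[0,-7,7],[0,-7,7],[0,-7,7],[0,-7,7],[0,-7,7],[0,0,0]]' --twist '[[0.012,-0.009,0.004],[0.012,-0.009,0.004],[0,0,0],[0.01,-0.008,0.003],[0,0,0],[0,0,0],[0.01,-0.008,0.003],[0,0,0],[0,0,0],[0,0,0],[0,0,0],[0,0,0],[0,0,0],[0,0,0]]'

```text
t: 16.1
ee_pos: [0.5106, -0.0066, 0.0199]
ee_rot: [0.924, -0.036, 0.016, -0.381]
wrist_force: [-0.0, 0.2, -0.7]
opening: 1.003
```

```bash
python3 g.py .495 0.03 .022 0.054 .7 -.7 .997 -.077 0; python3 chk.py t8 -.1 .17
python3 - <<'E'
from plant import env
import cv2
p,d=env.snapshot("scene"); cv2.imwrite("pics/s8.png",cv2.resize(p[100:350,200:520,::-1],None,fx=2.4,fy=2.4))
E
```

```text
t 16.1 p [ 0.5106 -0.0066  0.0199] q [-0.56  0.84  1.97  0.87  0.97 -1.22] F [-0.   0.2 -0.7] open 1.0
tool x [ 0.997 -0.079  0.002] y [-0.054 -0.707 -0.705] z [ 0.057  0.703 -0.709]
travel tool mm [-18.5 -26.5  23.3]
twist [ 0.004 -0.003  0.   ]
travel in target axes [-18.4 -26.5  23.5]
2409 ((499.9972229003906, 45.473411560058594), (110.2186279296875, 150.6318817138672), 85.52304077148438) [[421.0, -4.0], [571.0, -15.0], [579.0, 95.0], [429.0, 106.0]]
crate rail x 0.00934677854156493 rail y -0.09508622251129148 yaw rel -0.0011376790151428617
```

View pics/t8.png

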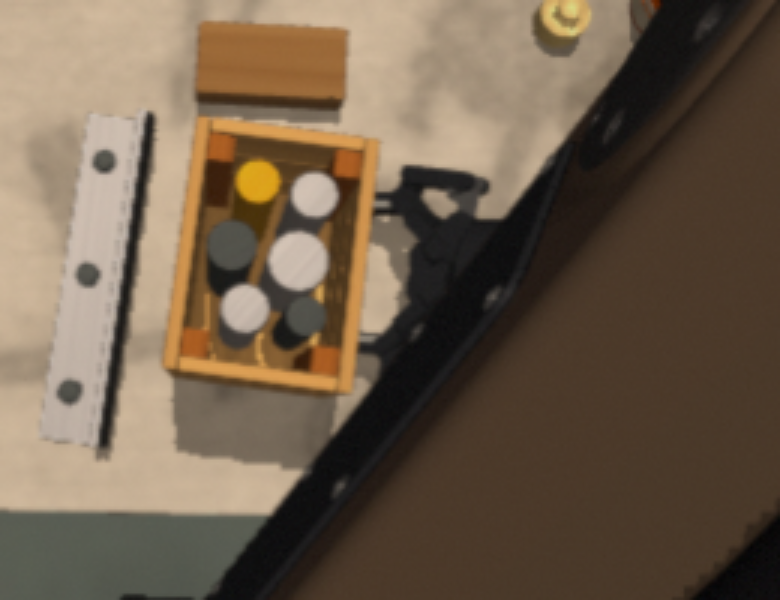

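View pics/s8.png

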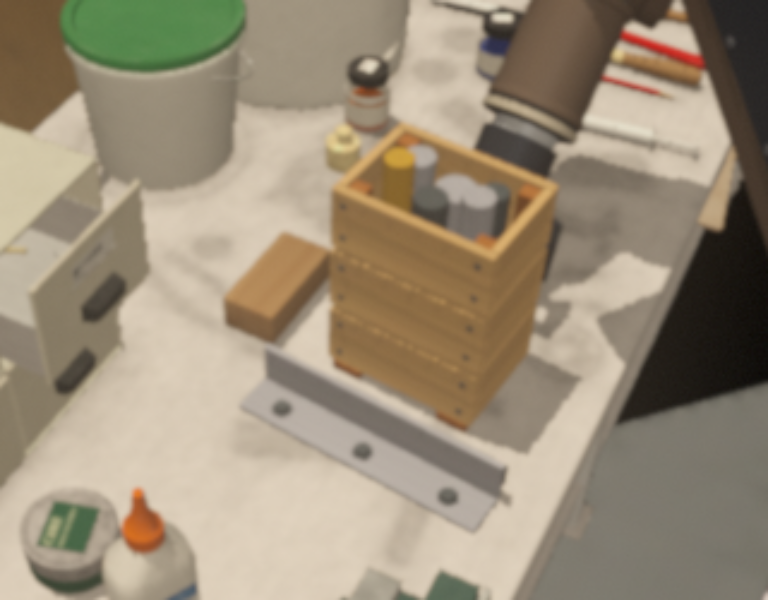

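>>> apply_moves --hand '[-1,-1,-1,-1,-1]' --travel '[[-1,-6,6],[-1,-6,6],[-1,-6,6],[-1,-6,6],[0,-2,2]]' --twist '[[0,0,0],[0,0,0],[0,0,0],[0,0,0],[0,0,0]]'

```text
t: 16.82
ee_pos: [0.5134, 0.0247, 0.0193]
ee_rot: [0.925, -0.037, 0.02, -0.378]
wrist_force: [-5.6, -15.3, 7.5]
opening: 1.0
```

```bash
python3 g.py .505 0.03 .022 0.054 .7 -.7 .997 -.077 0; python3 chk.py t9 -.08 .18
```

```text
t 16.82 p [0.5134 0.0247 0.0193] q [-0.5   0.83  2.01  0.93  0.93 -1.24] F [ -5.6 -15.3   7.5] open 1.0
tool x [ 0.996 -0.084  0.01 ] y [-0.053 -0.712 -0.7  ] z [ 0.065  0.697 -0.714]
travel tool mm [-8.8 -5.2  1.2]
twist [ 0.011 -0.012  0.002]
travel in target axes [-8.8 -5.2  1.3]
2415 ((503.0013427734375, 76.2231216430664), (110.06688690185547, 150.67222595214844), 85.40731811523438) [[424.0, 27.0], [574.0, 15.0], [583.0, 125.0], [432.0, 137.0]]
crate rail x 0.009974158378601128 rail y -0.06419744432830808 yaw rel -0.003157420385858964
```

>>> apply_moves --hand '[-1,-1,-1]' --travel '[[0,-3,3],[0,-3,3],[0,-2,2]]' --twist '[[0,0,0],[0,0,0],[0,0,0]]'

```text
t: 17.25
ee_pos: [0.5156, 0.0305, 0.0189]
ee_rot: [0.927, -0.036, 0.023, -0.374]
wrist_force: [-24.7, -58.1, 32.8]
opening: 1.0
```

```bash
python3 g.py .505 0.03 .022 0.054 .7 -.7 .997 -.077 0; python3 chk.py t10 -.08 .18
```

```text
t 17.25 p [0.5156 0.0305 0.0189] q [-0.49  0.83  2.02  0.95  0.91 -1.24] F [-24.7 -58.1  32.8] open 1.0
tool x [ 0.996 -0.084  0.015] y [-0.05  -0.718 -0.694] z [ 0.069  0.691 -0.72 ]
travel tool mm [-10.5  -1.3  -3.3]
twist [ 0.019 -0.016  0.006]
travel in target axes [-10.5  -1.3  -3.1]
2405 ((504.3063049316406, 81.54177856445312), (110.11095428466797, 150.1905517578125), 85.61289978027344) [[425.0, 32.0], [575.0, 21.0], [583.0, 131.0], [434.0, 142.0]]
crate rail x 0.010865669067382825 rail y -0.0587942612915039 yaw rel 0.00043065655080479215
```

View pics/t10.png

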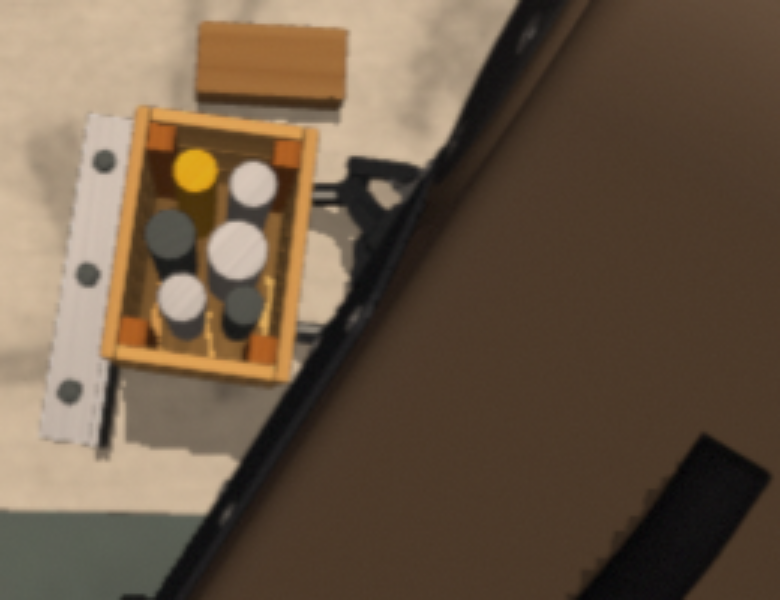

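>>> apply_moves --hand '[-1,-1,-1,-1,-1,-1,-1]' --travel '[[0,2,-3],[0,4,-5],[0,8,-10],[0,16,-20],[0,20,-25],[0,20,-26],[0,0,0]]' --twist '[[0,0,0],[0,0,0],[0,0,0],[0,0,0],[0,0,0],[0,0,0],[0,0,0]]'

```text
t: 18.18
ee_pos: [0.5046, -0.0873, 0.0346]
ee_rot: [0.927, -0.036, 0.022, -0.374]
wrist_force: [0.0, 0.2, 0.4]
opening: 1.003
```

```bash
python3 g.py .47 -0.2 .25 0.054 .7 -.7 .997 -.077 0; python3 chk.py t11 -.04 .18
```

```text
t 18.18 p [ 0.5046 -0.0873  0.0346] q [-0.67  0.83  1.9   0.74  1.04 -1.19] F [0.  0.2 0.4] open 1.0
tool x [ 0.996 -0.084  0.014] y [-0.051 -0.718 -0.694] z [ 0.068  0.691 -0.72 ]
travel tool mm [ -22.   -66.8 -235.3]
twist [ 0.019 -0.015  0.005]
travel in target axes [ -25.8  -71.3 -233.6]
2435 ((504.4377746582031, 81.59146881103516), (110.1803207397461, 150.41127014160156), 85.65997314453125) [[425.0, 32.0], [575.0, 21.0], [584.0, 131.0], [434.0, 142.0]]
crate rail x 0.010992918235778849 rail y -0.05873459694671629 yaw rel 0.0012522417470942487
```

>>> apply_moves --hand '[-1,-1,-1,-1,-1,-1]' --travel '[[0,-8,-50],[0,-8,-50],[0,-8,-50],[0,-8,-50],[0,0,0],[0,0,0]]' --twist '[[0,0,0],[0,0,0],[0,0,0],[0,0,0],[0,0,0],[0,0,0]]'

```text
t: 18.98
ee_pos: [0.4903, -0.1994, 0.2037]
ee_rot: [0.925, -0.036, 0.018, -0.377]
wrist_force: [-0.9, -0.6, -0.8]
opening: 1.002
```

```bash
python3 g.py; python3 chk.py t12 -.04 .18
python3 - <<'E'
from plant import env
from h import *
p,d=env.snapshot("scene"); cv2.imwrite("pics/s12.png",cv2.resize(p[120:320,240:480,::-1],None,fx=3,fy=3,interpolation=cv2.INTER_CUBIC))
cv2.imwrite("pics/s12f.png",p[:,:,::-1])
c=load("scene"); P,u,v=cloud(c,d)
def sel(b): return P[(P[:,0]>b[0])&(P[:,0]<b[1])&(P[:,1]>b[2])&(P[:,1]<b[3])&(P[:,2]>b[4])&(P[:,2]<b[5])]
q=sel((.6,.75,-.03,.12,.033,.043)); print("block",cv2.minAreaRect((q[:,:2]*1000).astype(np.float32)))
rf=lambda q:((q[:,:2]-[.498,.141])@np.array([[.997,.077],[-.077,.997]]))
a=rf(sel((.36,.63,.1,.165,.04,.05))); a=a[(abs(a[:,0])<.11)&(abs(a[:,1])<.02)]; print("scene rail top y range",np.percentile(a[:,1],[2,50,98]))
b=rf(sel((.40,.6,.1,.165,.07,.2))); b=b[(abs(b[:,0]-.01)<.06)]; print("scene crate +y face y",np.percentile(b[:,1],[2,50,98]))
P0,_,_=cloud(c,np.load("scene0.npy")); P=P0
a=rf(sel((.36,.63,.1,.165,.03,.05))); a=a[(abs(a[:,0])<.11)&(abs(a[:,1])<.02)]; print("scene0 rail y range",np.percentile(a[:,1],[2,50,98]))
E
```

```text
t 18.98 p [ 0.4903 -0.1994  0.2037] q [-0.82  0.63  1.69  0.55  1.42 -1.  ] F [-0.9 -0.6 -0.8] open 1.0
tool x [ 0.997 -0.079  0.006] y [-0.053 -0.714 -0.699] z [ 0.059  0.696 -0.715]
2426 ((504.4226379394531, 81.54570770263672), (110.08917999267578, 150.51748657226562), 85.56953430175781) [[425.0, 32.0], [575.0, 21.0], [584.0, 131.0], [434.0, 142.0]]
crate rail x 0.010981350532531691 rail y -0.058781386299133286 yaw rel -0.00032621383099572243
block ((661.4097290039062, 48.01036834716797), (56.14308547973633, 113.80616760253906), 1.4016960859298706)
scene rail top y range [-0.00616974  0.00465079  0.01040902]
scene crate +y face y [-0.03436749 -0.00361463 -0.0012282 ]
scene0 rail y range [0.00274359 0.00815356 0.01078501]
```

View pics/s12.png

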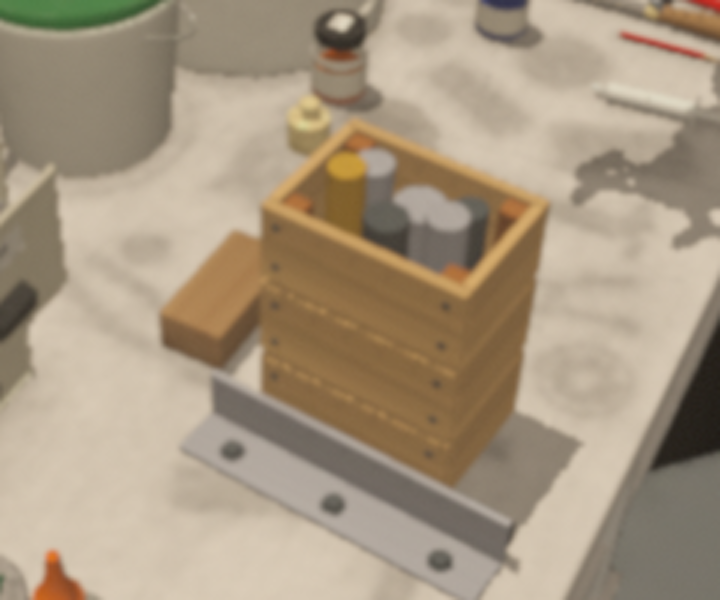

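View pics/t12.png

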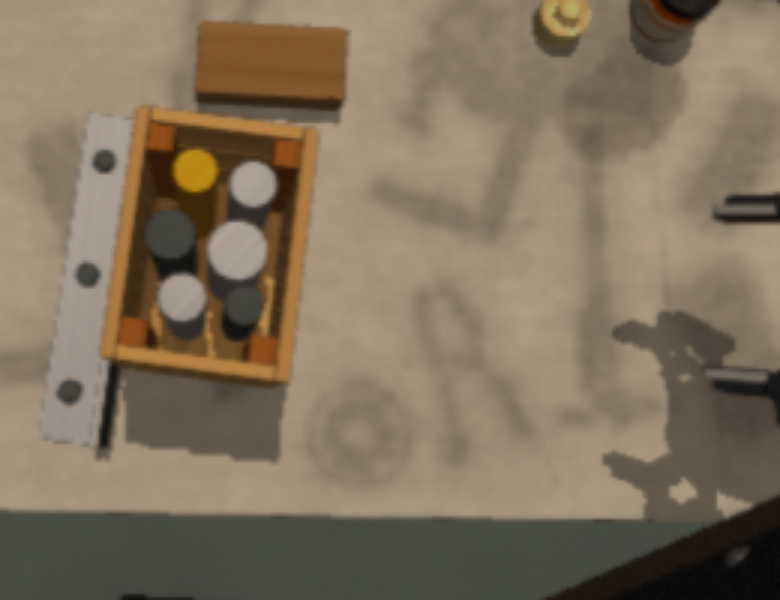

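```bash
python3 -c "
from plant import env
print(env.hand_in()); print(env.sense()['t'])"
```

```text
the job is handed in; nothing more can be done
None
the job is handed in; nothing more can be done
```

I pushed the beech block straight back with the half-open fingertips. I then slid the crate sideways with the hand tilted back 45°, the tips about 40 mm above the table, until it met the rubber strip. The hand was pulled back clear and the job was handed in at about 19 s of the 61 s allowed; no verdict was reported.

My last checks from the cameras:

| Item | Measured | Allowed |
|---|---|---|
| Block, along the rail | about 0.169 m | above 0.145 m |
| Crate, along the rail | about +0.011 m | −0.055 to +0.055 m |
| Crate, angle to the rail | about 0.001 rad | below 0.05 rad |
| Crate, y in the rail frame | about −0.059 m | −0.060 to −0.045 m |

- **Crate against the rubber:** the −0.059 m reading is close to the limit, but it rests on my estimate of where the rubber's face lies. The top view alone, with the face read from the first depth picture, gives about −0.056 m. The push force rose from about 15 N to about 58 N sideways at the end, which shows firm contact. The crate did not spring back when I let go.
- **Upright:** the crate's top rim stayed at its normal height of about 0.21 m. I did not measure its tilt separately.
- **Bystanders:** none of the moves came near the four bystanders, and the weight and jar look unmoved in the last pictures. I did not measure any of the four again.

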